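# Nip up the bearing ring of a banding wheel with a two-pin spanner

## Task

The retaining ring in the banding-wheel base has worked loose: take the red-handled two-pin spanner from its wooden rest, engage its two pins fully in the ring's two holes and turn the ring clockwise (seen from above) until it comes up against its stop, then nip it up firmly with about 0.5 N m and certainly under 1 N m, because the brass holes bruise. Put the spanner back in its rest, upright with its pins in the slot, let go of it and move clear; press gently throughout and leave the jug, bowl, rib and scraper where they are.

Things in the scene. Friction and masses are not known exactly. Their poses are not given: they have to be found in the camera images.
- base: dark cast base of a banding wheel, bolted down, turntable lifted off. Foot 150 mm diameter, hub 92 mm diameter and 55 mm tall, open bore of 67 mm diameter in its top. Origin on its axis at bench level, z up. The ring starts 0.6 to 1.2 rad short of a firm stop, where its x axis lies within 0.13 rad of the base's x axis (either way round); just where differs each time and must be felt
- ring_face (a point): centre of the brass retaining ring's top face, recessed 5 mm under the hub's rim, 50 mm over the bench; z up; the frame turns with the ring. Two round holes, 8 mm diameter, 8 mm deep to a fixed floor that stops the pins, centred 22 mm either side along its x axis. A spindle stub, 17 mm diameter, stands 1 mm over the face in the middle. The ring drags at 0.12 N m and stays where left
- seat (a joint): minute twist of the bearing seat under the ring, rad: 0 unloaded, and 1/80 rad for each N m with which the ring is turned clockwise, so 0.0063 at 0.5 N m (0.0015 from the ring's drag while it runs free). It springs back when the load is eased. It does not tell how far the ring has been turned
- spanner: two-pin spanner, about 140 g, upright in its rest. Origin: centre of the underside of its steel crossbar, 62 (x) x 16 (y) x 12 (z) mm, z up; on the bar a red grip block 26 (x) x 16 (y) mm, its top 56 mm over the origin; two 6 mm diameter pins with tapered ends point 14 mm down from the underside, 22 mm either side along x. With pins home the bar clears the hub's rim by 1 mm
- pin_tips (a point): point midway between the spanner's two pin tips, 14 mm under the body's origin, axes as spanner
- rest_top (a point): centre of the top face of the wooden rest, a fixed block 90 (x) x 56 (y) x 30 (z) mm whose top is 30 mm over the bench; a slot 66 mm long (x) and 12 mm wide (y), 24 mm deep, is cut in its top about this point. The spanner's crossbar lies on the top along x with both pins in the slot
- jug: blue plastic jug, 92 mm diameter, 150 mm tall, handle at its +y side; origin under its middle; leave alone
- bowl: glazed ochre bowl, 120 mm diameter, 55 mm tall; origin under its middle; leave alone
- rib: flat wooden rib, 50 x 95 x 8 mm; origin under its middle; leave alone
- scraper: steel scraper with a dark wooden handle, 145 mm long, 14 mm thick; origin under it; leave alone
Mind the look-alikes: they are no part of the job. What is shaped like the spanner but blue is not meant.

How it is judged:
By the outcome, as a careful person would: the job done as asked, in the order asked, and still so for the second after the job is handed in, with the robot touching nothing.
It also fails if it takes over 61 s, if anything falls off the work surface, if the arm or the gripper's body presses on something with over 40 N, if the wrist force passes 120 N, or if a joint passes its speed limit or range.

## Robot

A 7-joint arm with a two-finger parallel gripper is mounted at the origin on the work surface. World frame = base frame: x ahead of the robot, y to its left, z up, the work surface at z = 0. Lengths are in m, angles in rad, forces in N, time in s.
With the tool pointing down it reaches from about 0.4 to 0.85 m from the base axis. Payload 10.4 kg.
Tool frame: the origin (TCP) lies on the centre line of the jaws, within the pads' length; the fingertips stand 11 mm ahead of it and the grasp point (between the pads) lies 8 mm behind it; z points along the fingers, y is the line along which they close (so a half turn about z gives the same grasp; the last joint's range is limited). The gripper opens to 85 mm and grips with 20 to 120 N. Pads are 22 mm wide; open, the fingers measure 114 mm over their backs; the gripper's body (76 mm by 85 mm) begins 54 mm behind the grasp point. The pads swing forward as they close: fully open they stand 13 mm farther back than shut.
Start: joints at [1.117, 0.332, -0.065, 1.46, 0.022, 1.35, -0.088], TCP at [0.261, -0.568, 0.242] pointing down, gripper open.
Joint ranges: [-2.6, 2.6], [-0.5, 2.12], [-1.47, 1.34], [0.16, 2.42], [-1.27, 4.41], [0.06, 2.06], [-2.6, 2.6]. Speed limits (rad/s): [2.22, 2.22, 2.79, 2.79, 3.14, 3.14, 3.14].

## Interface

Orientations are given as a rotation vector (axis times angle).
In Python, from station import monitor, viewer, workorder gives the robot as it stands. The module is installed in compiled form; this text tells all that it offers.
- The arm moves only by the shell command python3 -m pendant 'ROWS' [FORCE]. ROWS is a JSON list of rows, 1 to 5 of them, each of 5 numbers: the opening from 0.0 (shut) to 1.0 (fully open), then dx, dy, dz in m, then a turn about the tool's z in rad; each row shifts and turns the commanded pose from where the row before left it, along the tool's axes as they then stand; what a row does not reach is not made up. A row lasts 1/8 s, in which the tool goes at most 0.0625 m and 0.188 rad, less where a joint would pass 70% of its speed; a pose out of reach is approached as far as the arm can. The fingers move at their own pace and stop on an object; FORCE is the grip in N (left out, the last holds). Time passes only in rows, so rows that do not move let the fingers close. It prints the time, the measured TCP pose, the force, the opening and the grip force at its end.
- monitor.read_state(): the state, without advancing time (a new reading comes with each control period).
- viewer.snapshot(name): name is "side" or "top" or "wrist"; returns (picture, depth): 384x512x3 uint8, blue, green, red; 384x512 float32, m along the optical axis (not along the pixel's ray), 0 where there is no reading.
- viewer.camera_params(name): a dict with "fx", "fy", "cx", "cy" (pixels), "extrinsics" (4x4, takes a point from camera to world coordinates); the wrist camera has in their place "tool_from_camera" (4x4, takes a point from camera to tool coordinates, whose origin is the TCP and whose axes are the flange's). Camera axes: x right, y down, z forward; pixel columns grow to the right and rows downward; lengths in m; the calibration is good to about 2 mm. A picture is of the moment at which its call begins: read the wrist's pose just before it. camera_params takes no time and is no camera call.
- workorder.job_done(): hands the job in; it is judged then, once.
The state is a dict: "clock": time; "joints": joint angles; "qd": joint speeds; "effort": joint torques, N m; "ee_pos": TCP position; "tcp_rot": TCP orientation; "ft_force": force on the tool from outside, world axes, zero at the start; "moment": the same for the moment, N m; "opening": opening from 0.0 (shut) to 1.0 (fully open); "grasp_force": force on a finger pad.
Only numpy, scipy, OpenCV 4.12 (cv2) and the standard library are available. Lean on these libraries where they do the work, as an engineer would, in place of code of your own. Each camera call takes 0.05 s, during which the arm holds its last target. There are 200 camera calls.

## Working session

There is one attempt and no reset: what is moved stays moved. The work goes in short steps, Python scripts to look and compute and a shell command to move; the robot and the scene stay as the last step left them, time stands still between calls to the robot, and variables do not carry over. Pictures are saved under pics/ and viewed, at most 10 in all, crops included, and the job is handed in when it is done.

```bash
mkdir -p pics; cat > h.py <<'E'
import numpy as np, cv2
from station import monitor, viewer, workorder
from scipy.spatial.transform import Rotation as R
def T():
    s=monitor.read_state(); M=np.eye(4); M[:3,:3]=R.from_rotvec(s["tcp_rot"]).as_matrix(); M[:3,3]=s["ee_pos"]; return M
def cam(n):
    p=viewer.camera_params(n)
    E=T()@np.array(p["tool_from_camera"]) if n=="wrist" else np.array(p["extrinsics"])
    return p,E
def snap(n):
    p,E=cam(n); im,d=viewer.snapshot(n); return im,d,p,E
def ray(p,E,u,v,z):
    d=E[:3,:3]@np.array([(u-p["cx"])/p["fx"],(v-p["cy"])/p["fy"],1]); o=E[:3,3]
    return o+d*(z-o[2])/d[2]
def pts(d,p,E):
    v,u=np.mgrid[:d.shape[0],:d.shape[1]]
    c=np.stack([(u-p["cx"])/p["fx"]*d,(v-p["cy"])/p["fy"]*d,d],-1)
    return c@E[:3,:3].T+E[:3,3]
def proj(p,E,X):
    c=E[:3,:3].T@(np.array(X)-E[:3,3]); return p["cx"]+p["fx"]*c[0]/c[2],p["cy"]+p["fy"]*c[1]/c[2]
E
python3 - <<'E'
from h import *
print(monitor.read_state())
a=[]
for n in("top","side"):
    im,d,p,E=snap(n); np.savez("pics/"+n,im=im,d=d,E=E); cv2.imwrite(f"pics/{n}0.png",im); print(n,E.round(3),p["fx"])
E
```

```text
{'clock': 0.0, 'joints': array([ 1.11738639,  0.33285381, -0.06473138,  1.46094933,  0.02159938,
        1.34986243, -0.08849024]), 'qd': array([ 0.00022498, -0.00025411, -0.00096472, -0.00068542,  0.00094162,
       -0.00154056, -0.00071219]), 'effort': array([-3.53772220e-04, -6.25444508e+01,  4.86704567e-02, -3.91610062e+01,
        1.60654873e-02,  9.82896192e-03,  1.80165728e-05]), 'ee_pos': array([ 0.26087103, -0.56756647,  0.24152344]), 'tcp_rot': array([-3.06766740e+00, -6.71301343e-01,  5.42256472e-04]), 'ft_force': array([ 0.94227085, -0.38551141, -0.06964289]), 'moment': array([ 0.05975973, -0.04767308,  0.02744979]), 'grasp_force': 0.0, 'opening': 1.0034748920123193}
top [[-0.011 -0.994  0.109  0.501]
 [-1.     0.009 -0.018  0.005]
 [ 0.017 -0.109 -0.994  1.103]
 [ 0.     0.     0.     1.   ]] 453.2124862148417
side [[ 0.989 -0.064  0.135  0.49 ]
 [-0.149 -0.523  0.839 -0.898]
 [ 0.017 -0.85  -0.526  0.636]
 [ 0.     0.     0.     1.   ]] 387.4774987064005
```

View pics/top0.png

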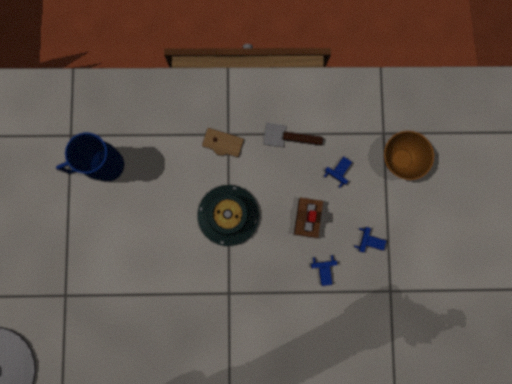

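View pics/side0.png

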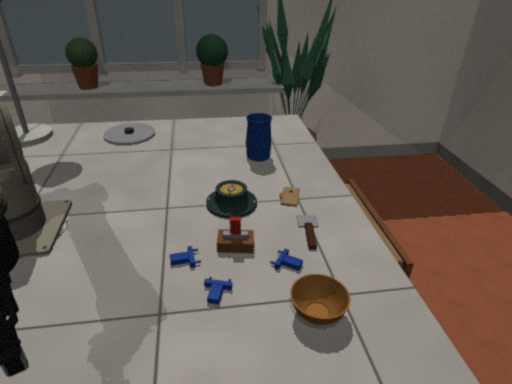

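The red-gripped spanner stands in its wooden rest at top (312,217) and side (236,230). The look-alikes are blue and lie loose at top (340,171), (371,240) and (324,270). The description says red and in the wooden rest, so I choose (312,217). The base with the brass ring is at top (228,214).

```bash
python3 - <<'E'
from h import *
f=np.load("pics/top.npz"); im,d,E=f["im"],f["d"],f["E"]; p=viewer.camera_params("top")
P=pts(d,p,E); hsv=cv2.cvtColor(im,cv2.COLOR_BGR2HSV)
roi=np.zeros(d.shape,bool); roi[185:250,190:345]=1
H,S,V=cv2.split(hsv)
red=roi&((H<5)|(H>174))&(S>190)&(V>110)&(P[...,2]>.06)
print("red",red.sum(),np.median(P[red],0),P[red].min(0),P[red].max(0))
c=np.argwhere(red).mean(0); print(c, ray(p,E,c[1],c[0],.086))
wood=roi&(abs(P[...,2]-.03)<.006)&(np.arange(512)[None]>285); 
r=cv2.minAreaRect(np.argwhere(wood)[:,::-1].astype(np.float32)); print("rest",r,ray(p,E,*r[0],.03),[ray(p,E,*q,.03)[:2].round(3) for q in cv2.boxPoints(r)])
br=roi&(H>12)&(H<32)&(S>100)&(V>110)&(np.arange(512)[None]<260)&(P[...,2]>.03)
r=cv2.minAreaRect(np.argwhere(br)[:,::-1].astype(np.float32)); print("ring",r,ray(p,E,*r[0],.05))
crop=cv2.resize(im[150:295,185:395],None,fx=3.6,fy=3.6,interpolation=cv2.INTER_CUBIC); cv2.imwrite("pics/crop1.png",crop)
x=np.array(T()); print(x.round(3)); print(viewer.camera_params("wrist"))
E
```

```text
red 1 [ 0.56639079 -0.14194781  0.0884074 ] [ 0.56639079 -0.14194781  0.0884074 ] [ 0.56639079 -0.14194781  0.0884074 ]
[215. 313.] [ 0.56654527 -0.14229642  0.086     ]
rest ((308.65484619140625, 217.47799682617188), (24.028779983520508, 37.900760650634766), 8.615649223327637) [ 0.56435856 -0.13992309  0.03      ] [array([ 0.525, -0.104]), array([ 0.614, -0.12 ]), array([ 0.604, -0.176]), array([ 0.516, -0.16 ])]
ring ((227.1837921142578, 213.40269470214844), (18.674455642700195, 23.45334815979004), 17.10272979736328) [0.5746247  0.05228572 0.05      ]
[[ 0.909  0.418 -0.001  0.261]
 [ 0.418 -0.909  0.001 -0.568]
 [-0.    -0.001 -1.     0.242]
 [ 0.     0.     0.     1.   ]]
{'fx': 295.3247220165642, 'fy': 295.3247220165642, 'cx': 254.78752632164748, 'cy': 192.82585817894088, 'tool_from_camera': array([[ 5.89808807e-04, -9.50446145e-01, -3.10888689e-01,
         8.08083854e-02],
       [ 9.99999820e-01,  5.26648071e-04,  2.87106205e-04,
        -8.16705150e-04],
       [-1.09150058e-04, -3.10888803e-01,  9.50446285e-01,
        -1.31554781e-01],
       [ 0.00000000e+00,  0.00000000e+00,  0.00000000e+00,
         1.00000000e+00]])}
```

View pics/crop1.png

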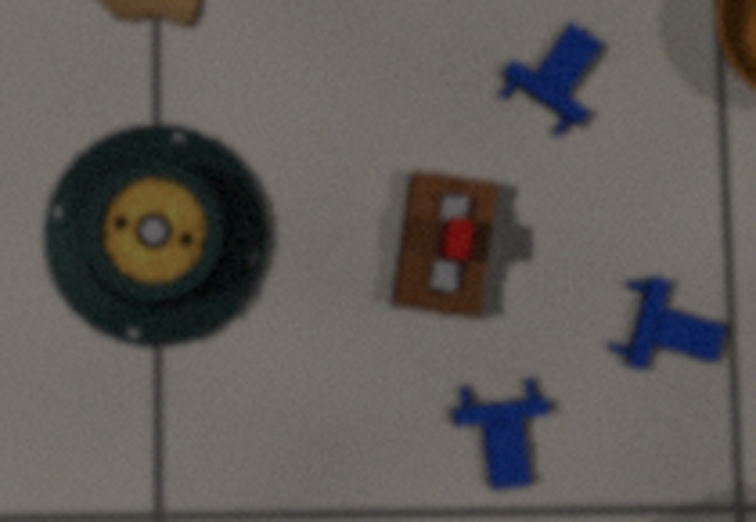

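The crop shows the red grip at (457,240) standing on the steel bar in the wooden rest. The three blue copies lie flat. Moving over the spanner now.

```bash
python3 -m pendant '[[1,0.05,-0.029,0,0],[1,0.05,-0.029,0,0],[1,0.05,-0.029,0,0],[1,0.05,-0.029,0,0],[1,0.05,-0.029,0,0]]'
python3 -m pendant '[[1,0.05,-0.029,0,0],[1,0.05,-0.029,0,0],[1,0.05,-0.029,0,0],[1,0.05,-0.029,0,0],[1,0,0,0,0.15]]'
python3 -m pendant '[[1,0,0,0,0.15],[1,0,0,0,0.15],[1,0,0,0,0.15],[1,0,0,0,0],[1,0,0,0,0]]'
python3 - <<'E'
from h import *
M=T(); print(M.round(3), monitor.read_state()["joints"].round(2))
im,d,p,E=snap("wrist"); np.savez("pics/w1",im=im,d=d,E=E); cv2.imwrite("pics/w1.png",im)
E
```

```text
clock: 0.72
ee_pos: [0.4283, -0.33, 0.2421]
tcp_rot: [-3.069, -0.671, 0.0]
ft_force: [1.2, -0.2, -0.2]
opening: 1.001
grasp_force: 0.0
clock: 1.35
ee_pos: [0.5627, -0.1371, 0.2418]
tcp_rot: [-3.107, -0.447, -0.001]
ft_force: [0.3, -1.8, 0.7]
opening: 0.997
grasp_force: 0.0
clock: 1.98
ee_pos: [0.5608, -0.1428, 0.2421]
tcp_rot: [3.131, -0.26, -0.001]
ft_force: [-0.1, -0.4, 0.7]
opening: 1.002
grasp_force: 0.0
[[ 0.986 -0.165 -0.     0.561]
 [-0.165 -0.986  0.    -0.143]
 [-0.     0.    -1.     0.242]
 [ 0.     0.     0.     1.   ]] [ 0.46  0.25 -0.34  1.57  0.09  1.33 -1.63]
```

View pics/w1.png

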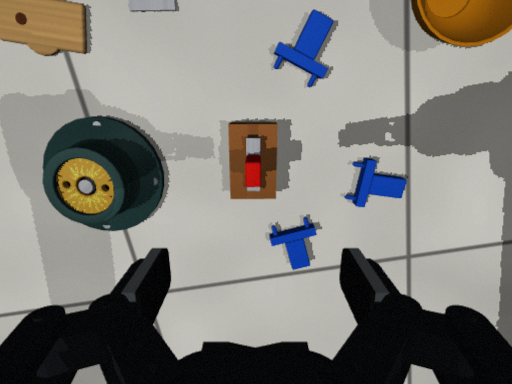

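The wrist view shows the red grip at (253,170) on its rest (253,160), and the ring at (86,186) with dark holes at about (66,184) and (108,187). Measuring all of them.

```bash
cat > meas.py <<'E'
from h import *
def rest(im,d,p,E,c,hw=60):
    P=pts(d,p,E); H,S,V=cv2.split(cv2.cvtColor(im,cv2.COLOR_BGR2HSV))
    roi=np.zeros(d.shape,bool); roi[max(0,c[1]-hw):c[1]+hw,max(0,c[0]-hw):c[0]+hw]=1
    def show(n,m,z):
        m=cv2.morphologyEx(m.astype(np.uint8),cv2.MORPH_OPEN,np.ones((3,3),np.uint8))
        q=np.argwhere(m)[:,::-1].astype(float)
        if len(q)<10: print(n,"none"); return
        w=np.array([ray(p,E,u,v,z)[:2] for u,v in q]); r=cv2.minAreaRect((w*1000).astype(np.float32))
        b=cv2.boxPoints(r); e=[b[1]-b[0],b[2]-b[1]]; l=max(e,key=np.linalg.norm)
        print(n,len(q),"ctr",np.round(r[0],1),"size",np.round(r[1],1),"ang",round(np.arctan(l[1]/l[0]),3),"mean",(w.mean(0)*1000).round(1),"zmed",np.median(P[...,2][m>0]).round(4))
    red=roi&((H<8)|(H>172))&(S>150)
    show("redtop",red&(abs(P[...,2]-.086)<.006),.086)
    show("resttop",roi&(abs(P[...,2]-.030)<.005)&(H>4)&(H<25)&(S>80),.030)
    show("bar",roi&(S<60)&(abs(P[...,2]-.042)<.006),.042)
def ring(im,d,p,E,c,hw=35):
    H,S,V=cv2.split(cv2.cvtColor(im,cv2.COLOR_BGR2HSV))
    roi=np.zeros(d.shape,np.uint8); roi[max(0,c[1]-hw):c[1]+hw,max(0,c[0]-hw):c[0]+hw]=1
    br=((H>12)&(H<35)&(S>90)&(V>90)&(roi>0)).astype(np.uint8)
    cs,_=cv2.findContours(br,cv2.RETR_EXTERNAL,cv2.CHAIN_APPROX_NONE); k=max(cs,key=cv2.contourArea)
    hull=cv2.convexHull(k); w=np.array([ray(p,E,*q[0],.05)[:2]*1000 for q in k]).astype(np.float32)
    print("ring outline ellipse",np.round(cv2.fitEllipse(w)[:2],1), "enclosing",np.round(cv2.minEnclosingCircle(w)[0],1))
    ins=np.zeros(d.shape,np.uint8); cv2.fillConvexPoly(ins,hull,1); ins=cv2.erode(ins,np.ones((3,3)))
    dk=(ins>0)&(V<70)
    n,l,st,ce=cv2.connectedComponentsWithStats(dk.astype(np.uint8))
    for i in range(1,n):
        if st[i,4]>5: print(" dark",st[i,4],ce[i].round(1),(ray(p,E,*ce[i],.05)*1000).round(1))
    st_=(ins>0)&(S<70)&(V>90); q=np.argwhere(st_).mean(0) if st_.any() else None
    if q is not None: print(" stub",q,(ray(p,E,q[1],q[0],.051)*1000).round(1))
E
python3 - <<'E'
from meas import *
f=np.load("pics/w1.npz"); p=viewer.camera_params("wrist")
rest(f["im"],f["d"],p,f["E"],(253,160)); ring(f["im"],f["d"],p,f["E"],(86,186))
f=np.load("pics/top.npz"); p=viewer.camera_params("top")
rest(f["im"],f["d"],p,f["E"],(311,217),25); ring(f["im"],f["d"],p,f["E"],(228,214),18)
E
```

```text
redtop 406 ctr [ 567.6 -140.4] size [15.2 25.8] ang -0.166 mean [ 567.9 -140.5] zmed 0.0857
resttop 2676 ctr [ 567.4 -140. ] size [55.6 90.5] ang -0.158 mean [ 569.9 -140.4] zmed 0.0299
bar 288 ctr [ 567.4 -140.2] size [14.7 61.9] ang -0.161 mean [ 579.9 -142.4] zmed 0.0419
ring outline ellipse [[575.3  52. ]
 [ 61.5  65.9]] enclosing [575.4  52.6]
 dark 110 [ 86.8 184.8] [576.8  50.1  50. ]
 dark 30 [ 66.3 184. ] [581.6  72.9  50. ]
 dark 33 [104.9 187.4] [570.3  30.7  50. ]
 stub [186.10967742  85.10967742] [575.8  52.   51. ]
redtop 82 ctr [ 564.3 -140.1] size [16.2 25.1] ang -0.166 mean [ 564.3 -140.3] zmed 0.0865
resttop 601 ctr [ 564.9 -139.9] size [56.2 89. ] ang -0.163 mean [ 564.3 -138.6] zmed 0.0301
bar 91 ctr [ 564.3 -140.3] size [15.6 61.9] ang -0.165 mean [ 561.8 -139.7] zmed 0.0424
ring outline ellipse [[574.5  51.7]
 [ 53.8  63. ]] enclosing [574.5  51.6]
 dark 8 [218.1 211.1] [580.1  73.3  50. ]
 dark 40 [227.5 213.9] [573.4  51.5  50. ]
 dark 7 [236.3 216. ] [568.4  31.2  50. ]
 stub [213.53846154 227.15384615] [574.2  52.3  51. ]
```

```bash
python3 -m pendant '[[0.7,0.0062,-0.0036,0.03,0],[0.7,0,0,0.05,0],[0.7,0,0,0.05,0],[0.7,0,0,0.03,0],[0.7,0,0,0.018,0]]'
python3 -m pendant '[[0.7,0,0,0,0]]'
python3 - <<'E'
from h import *
print(T().round(4))
E
python3 -m pendant '[[0,0,0,0,0],[0,0,0,0,0],[0,0,0,0,0],[0,0,0,0,0],[0,0,0,0,0]]' 100
python3 -m pendant '[[0,0,0,0,0],[0,0,0,0,0]]'
python3 - <<'E'
from h import *
s=monitor.read_state();print(T().round(4),s["ft_force"],s["moment"])
E
```

```text
clock: 2.65
ee_pos: [0.567, -0.1403, 0.0627]
tcp_rot: [-3.13, 0.263, 0.003]
ft_force: [-0.1, -0.8, -0.4]
opening: 0.7
grasp_force: 0.0
clock: 2.78
ee_pos: [0.5672, -0.1403, 0.0636]
tcp_rot: [-3.13, 0.264, 0.002]
ft_force: [0.4, -0.1, -0.5]
opening: 0.702
grasp_force: 0.0
[[ 9.858e-01 -1.676e-01 -1.500e-03  5.672e-01]
 [-1.676e-01 -9.858e-01  4.000e-04 -1.403e-01]
 [-1.500e-03 -2.000e-04 -1.000e+00  6.360e-02]
 [ 0.000e+00  0.000e+00  0.000e+00  1.000e+00]]
clock: 3.4
ee_pos: [0.5684, -0.1406, 0.0655]
tcp_rot: [3.13, -0.266, 0.003]
ft_force: [-0.5, -0.5, 6.4]
opening: 0.172
grasp_force: 97.4
clock: 3.65
ee_pos: [0.5684, -0.1406, 0.0655]
tcp_rot: [3.13, -0.266, 0.003]
ft_force: [-1.2, 0.0, 6.7]
opening: 0.172
grasp_force: 97.4
[[ 9.857e-01 -1.685e-01  1.800e-03  5.684e-01]
 [-1.685e-01 -9.857e-01 -7.000e-04 -1.406e-01]
 [ 1.900e-03  3.000e-04 -1.000e+00  6.550e-02]
 [ 0.000e+00  0.000e+00  0.000e+00  1.000e+00]] [-1.2309785   0.01169051  6.68618563] [-0.03409134  0.27272373  0.03109767]
```

```bash
python3 -m pendant '[[0,0,0,-0.02,0],[0,0,0,-0.04,0],[0,0,0,-0.06,0],[0,0,0,-0.058,0],[0,-0.006,-0.048,0,0]]'
python3 -m pendant '[[0,-0.006,-0.048,0,0],[0,-0.006,-0.048,0,0],[0,-0.006,-0.048,0,0],[0,0,0,0,-0.184],[0,0,0,0,-0.184]]'
python3 -m pendant '[[0,0,0,0,-0.184],[0,0,0,0,-0.184],[0,0,0,0,-0.184],[0,0,0,0,-0.184],[0,0,0,0,-0.184]]'
python3 -m pendant '[[0,0,0,0,-0.184],[0,0,0,0,0],[0,0,0,0,0]]'
python3 - <<'E'
from h import *
s=monitor.read_state();print(T().round(4),s["ft_force"],s["moment"],s["joints"].round(2))
im,d,p,E=snap("wrist"); np.savez("pics/w2",im=im,d=d,E=E); cv2.imwrite("pics/w2.png",im)
E
```

```text
clock: 4.28
ee_pos: [0.5716, -0.0957, 0.2487]
tcp_rot: [3.127, -0.276, 0.014]
ft_force: [0.5, 1.4, -1.2]
opening: 0.176
grasp_force: 97.6
clock: 4.9
ee_pos: [0.576, 0.0539, 0.2434]
tcp_rot: [3.125, 0.324, 0.001]
ft_force: [-0.5, -0.6, -0.3]
opening: 0.171
grasp_force: 97.5
clock: 5.52
ee_pos: [0.5761, 0.053, 0.2434]
tcp_rot: [2.657, 1.675, 0.0]
ft_force: [1.3, 0.0, -1.0]
opening: 0.169
grasp_force: 97.5
clock: 5.9
ee_pos: [0.5762, 0.0529, 0.2428]
tcp_rot: [2.502, 1.899, 0.0]
ft_force: [0.4, 1.0, -1.2]
opening: 0.167
grasp_force: 97.5
[[ 2.690e-01  9.632e-01  3.000e-04  5.762e-01]
 [ 9.632e-01 -2.690e-01 -2.000e-04  5.290e-02]
 [-1.000e-04  4.000e-04 -1.000e+00  2.428e-01]
 [ 0.000e+00  0.000e+00  0.000e+00  1.000e+00]] [ 0.37272304  1.02024869 -1.20759245] [ 0.07200311 -0.01260802  0.02010846] [ 0.36  0.29 -0.64  1.56  0.18  1.35 -0.57]
```

View pics/w2.png

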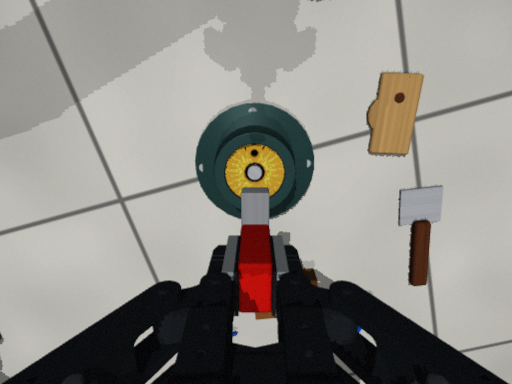

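The view shows the held bar from (255,190) down to the red grip at (257,270), the stub at (255,172) and the far hole at (254,153). The near hole is hidden under the bar. I'll compute ring centre and angle against the spanner in tool axes.

```bash
cat > al.py <<'E'
from meas import *
def al(im,d,p,E,M):
    H,S,V=cv2.split(cv2.cvtColor(im,cv2.COLOR_BGR2HSV)); Mi=np.linalg.inv(M)
    tl=lambda w:(Mi@np.r_[w,1])[:3]*1000
    def near(mask,c,r=14):
        n,l,st,ce=cv2.connectedComponentsWithStats(mask.astype(np.uint8)); k=min([i for i in range(1,n) if st[i,4]>8],key=lambda i:np.hypot(*(ce[i]-c))); return ce[k],st[k,4]
    tb=M[2,3]-.0355+.012
    P=pts(d,p,E)
    bar=(abs(P[...,2]-tb)<.008)&(S<70)&(V>60); bar[:, :230]=0; bar[:,280:]=0
    q=np.argwhere(bar)[:,::-1]; w=np.array([tl(ray(p,E,u,v,tb)) for u,v in q])
    print("bar tool x max",np.percentile(w[:,0],98).round(1),"zmed",np.median(P[...,2][bar]).round(4),tb.round(4))
    for a,b in((14,20),(20,26),(26,31)):
        s=w[(w[:,0]>a)&(w[:,0]<b)]; 
        if len(s): print("  y edges",a,b,s[:,1].min().round(1),s[:,1].max().round(1))
    red=((H<8)|(H>172))&(S>150)&(abs(P[...,2]-(tb+.044))<.006)
    w=np.array([tl(ray(p,E,u,v,tb+.044)) for v,u in np.argwhere(red)])
    if len(w): print("red x",np.percentile(w[:,0],[1,99]).round(1),"y",np.percentile(w[:,1],[1,99]).round(1),w.mean(0).round(1))
    pr=lambda m,c,z:(lambda r:(tl(ray(p,E,*r[0],z))[:2].round(1),r[1],r[0].round(1)))(near(m,c))
    print("stub",pr((S<60)&(V>110)&(abs(P[...,2]-.05)<.012),np.array([255,172]),.051))
    hole=(V<75); hole[np.hypot(*np.meshgrid(np.arange(512)-254,np.arange(384)-153))>14]=0
    print("hole",pr(hole,np.array([254,153]),.05))
    br=(H>12)&(H<35)&(S>90)&(V>90)&(abs(P[...,2]-.05)<.012)
    k=np.argwhere(br); w=np.array([tl(ray(p,E,u,v,.05))[:2] for v,u in k]).astype(np.float32)
    print("brass y",w[:,1].min(),w[:,1].max(),"x max",w[:,0].max())
E
python3 - <<'E'
from al import *
f=np.load("pics/w2.npz"); p=viewer.camera_params("wrist"); E=f["E"]
al(f["im"],f["d"],p,E,E@np.linalg.inv(np.array(p["tool_from_camera"])))
E
```

```text
bar tool x max 32.5 zmed 0.2191 0.2193
  y edges 14 20 -7.4 8.0
  y edges 20 26 -7.3 7.9
  y edges 26 31 -7.2 7.8
red x [-11.9  15.9] y [-6.8  7.9] [  2.3   0.6 -20.5]
stub (array([-0.3, -0.3]), np.int32(154), array([254.3, 172.2]))
hole (array([21.8, -0.8]), np.int32(32), array([253.8, 152.6]))
brass y -33.532528 33.243603 x max 31.305882
```

```bash
python3 -m pendant '[[0,-0.0018,-0.0006,0.03,-0.02],[0,0,0,0.05,0],[0,0,0,0.04,0],[0,0,0,0.016,0],[0,0,0,0,0]]'
python3 - <<'E'
from al import *
M=T();s=monitor.read_state();print(M.round(4),s["ft_force"],s["moment"])
im,d,p,E=snap("wrist"); np.savez("pics/w3",im=im,d=d,E=E); cv2.imwrite("pics/w3.png",im[150:384,130:390].repeat(2,0).repeat(2,1))
E
```

```text
clock: 6.58
ee_pos: [0.5751, 0.0514, 0.1062]
tcp_rot: [-2.479, -1.928, 0.001]
ft_force: [0.4, -1.1, -1.5]
opening: 0.171
grasp_force: 97.6
[[ 2.463e-01  9.692e-01 -1.000e-03  5.751e-01]
 [ 9.692e-01 -2.463e-01 -0.000e+00  5.140e-02]
 [-3.000e-04 -9.000e-04 -1.000e+00  1.062e-01]
 [ 0.000e+00  0.000e+00  0.000e+00  1.000e+00]] [ 0.40072399 -1.13988776 -1.52339902] [0.02528221 0.02221986 0.02067303]
```

View pics/w3.png

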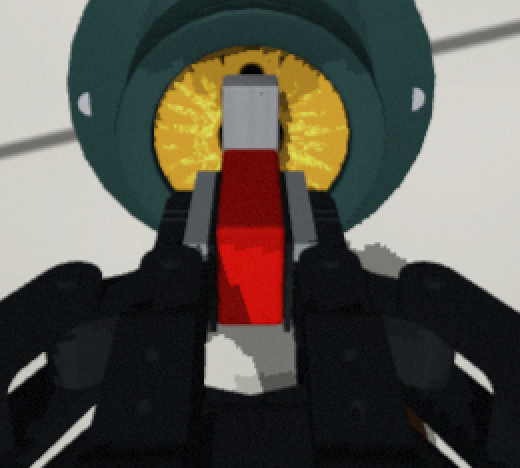

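The bar end (crop 251,75) covers the hole (251,68) and is centred on it sideways. Lowering gently.

```bash
python3 -m pendant '[[0,0,0,0.003,0],[0,0,0,0.002,0],[0,0,0,0.002,0]]'; python3 -m pendant '[[0,0,0,0.002,0],[0,0,0,0,0]]';  python3 -m pendant '[[0,0,0,0.002,0],[0,0,0,0,0]]'
```

```text
clock: 7.0
ee_pos: [0.5755, 0.0513, 0.0997]
tcp_rot: [2.479, 1.929, 0.001]
ft_force: [-0.5, 0.3, -2.4]
opening: 0.169
grasp_force: 97.6
clock: 7.25
ee_pos: [0.5753, 0.0517, 0.0973]
tcp_rot: [-2.479, -1.93, -0.001]
ft_force: [1.5, 1.6, -2.0]
opening: 0.172
grasp_force: 97.7
clock: 7.5
ee_pos: [0.5754, 0.0518, 0.0953]
tcp_rot: [-2.479, -1.93, -0.001]
ft_force: [1.3, 1.5, -1.7]
opening: 0.167
grasp_force: 97.7
```

```bash
python3 -m pendant '[[0,0,0,0.002,0],[0,0,0,0,0]]'; python3 -m pendant '[[0,0,0,0.002,0],[0,0,0,0,0]]';  python3 -m pendant '[[0,0,0,0.001,0],[0,0,0,0,0]]'
python3 - <<'E'
from h import *
M=T();s=monitor.read_state();print(M.round(4),s["ft_force"],s["moment"])
E
```

```text
clock: 7.75
ee_pos: [0.5754, 0.0518, 0.0933]
tcp_rot: [-2.479, -1.93, -0.001]
ft_force: [0.9, 2.9, -1.3]
opening: 0.178
grasp_force: 97.8
clock: 8.0
ee_pos: [0.5754, 0.0518, 0.0914]
tcp_rot: [-2.479, -1.93, -0.001]
ft_force: [1.4, 4.3, 1.2]
opening: 0.17
grasp_force: 98.3
clock: 8.25
ee_pos: [0.5756, 0.0518, 0.0912]
tcp_rot: [2.479, 1.93, 0.001]
ft_force: [-2.0, 4.0, 8.9]
opening: 0.171
grasp_force: 99.5
[[ 2.452e-01  9.695e-01  9.000e-04  5.756e-01]
 [ 9.695e-01 -2.452e-01  1.000e-04  5.180e-02]
 [ 3.000e-04  9.000e-04 -1.000e+00  9.120e-02]
 [ 0.000e+00  0.000e+00  0.000e+00  1.000e+00]] [-1.96573574  4.02810012  8.88315372] [ 0.97868572  0.46343834 -0.0241858 ]
```

```bash
cat > st.py <<'E'
from h import *
M=T();s=monitor.read_state();print("xyz",M[:3,3].round(4),"ang",np.arctan2(M[1,0],M[0,0]).round(4),"F",s["ft_force"].round(1),"M",s["moment"].round(3),"j7",s["joints"][6].round(3),"eff",s["effort"].round(2),"keys",[k for k in s if k not in("clock","joints","qd","effort","ee_pos","tcp_rot","ft_force","moment","opening","grasp_force")])
E
python3 -m pendant '[[0,0.0006,0,-0.0008,0],[0,0,0,0,0.05],[0,0,0,0,0.05],[0,0,0,0,0]]'; python3 st.py
python3 -m pendant '[[0,0,0,0,0.08],[0,0,0,0,0.08],[0,0,0,0,0.08],[0,0,0,0,0.08],[0,0,0,0,0]]'; python3 st.py
```

```text
clock: 8.75
ee_pos: [0.5756, 0.0519, 0.0913]
tcp_rot: [2.572, 1.804, 0.0]
ft_force: [0.5, 2.8, 5.0]
opening: 0.171
grasp_force: 98.4
xyz [0.5756 0.0519 0.0913] ang 1.2232 F [0.5 2.8 5. ] M [ 0.73  -0.023  0.063] j7 -0.713 eff [  1.68 -56.23  -5.84 -32.01   0.86   0.41  -0.54] keys []
clock: 9.38
ee_pos: [0.5757, 0.0519, 0.0913]
tcp_rot: [2.825, 1.372, 0.001]
ft_force: [1.5, 3.2, 3.7]
opening: 0.173
grasp_force: 98.3
xyz [0.5757 0.0519 0.0913] ang 0.9041 F [1.5 3.2 3.7] M [ 0.687 -0.382 -0.045] j7 -1.012 eff [  1.27 -56.58  -5.21 -31.51   0.61   0.81  -0.78] keys []
```

```bash
for i in 1 2 3; do python3 -m pendant '[[0,0,0,0,0.04]]' >/dev/null; python3 st.py; done; for i in 1 2 3; do python3 -m pendant '[[0,0,0,0,0]]' >/dev/null; python3 st.py; done
```

```text
xyz [0.5758 0.0518 0.0913] ang 0.865 F [1.1 2.4 3.6] M [ 0.592 -0.406  0.163] j7 -1.048 eff [  1.91 -56.39  -5.41 -31.46   0.57   0.88   0.72] keys []
xyz [0.5758 0.0518 0.0913] ang 0.8245 F [0.7 2.  3.6] M [ 0.604 -0.431  0.176] j7 -1.086 eff [  1.89 -56.47  -5.3  -31.45   0.54   0.92   0.45] keys []
xyz [0.5758 0.0518 0.0913] ang 0.7844 F [2.1 2.7 3.1] M [ 0.577 -0.487  0.197] j7 -1.124 eff [  1.85 -56.54  -5.23 -31.43   0.51   0.95   0.44] keys []
xyz [0.5758 0.0518 0.0913] ang 0.785 F [2.6 1.9 2.9] M [ 0.61  -0.623  0.046] j7 -1.123 eff [  1.18 -56.45  -5.13 -31.08   0.4    1.03  -0.45] keys []
xyz [0.5758 0.0518 0.0913] ang 0.7846 F [2.3 1.5 4.1] M [ 0.491 -0.575  0.07 ] j7 -1.124 eff [  1.09 -56.18  -5.31 -30.72   0.3    1.16  -0.07] keys []
xyz [0.5758 0.0518 0.0913] ang 0.7837 F [3.6 2.6 3.6] M [ 0.4   -0.719  0.116] j7 -1.125 eff [  1.01 -55.94  -5.43 -30.39   0.18   1.28  -0.08] keys []
```

```bash
cat > g.py <<'E'
import sys
from h import *
M=T();s=monitor.read_state();a=np.arctan2(M[1,0],M[0,0])
print("%.2f ang %.4f Mz %.3f F %s"%(s["clock"],a,s["moment"][2],s["ft_force"].round(1))); sys.exit(s["moment"][2]>0.27)
E
R='python3 -m pendant'; g(){ python3 g.py; }
time ( python3 -m pendant '[[0,0,0,0,0.01],[0,0,0,0,0.005]]' >/dev/null && g &&
python3 -m pendant '[[0,0,0,0,0.005]]' >/dev/null && g && python3 -m pendant '[[0,0,0,0,0.005]]' >/dev/null && g && python3 -m pendant '[[0,0,0,0,0.005]]' >/dev/null && g && python3 -m pendant '[[0,0,0,0,0.005]]' >/dev/null && g && python3 -m pendant '[[0,0,0,0,0.005]]' >/dev/null && g && python3 -m pendant '[[0,0,0,0,0.005]]' >/dev/null && g && python3 -m pendant '[[0,0,0,0,0.005]]' >/dev/null && g && python3 -m pendant '[[0,0,0,0,0.005]]' >/dev/null && g && python3 -m pendant '[[0,0,0,0,0.005]]' >/dev/null && g && python3 -m pendant '[[0,0,0,0,0.005]]' >/dev/null && g )
```

```text
10.38 ang 0.7674 Mz 0.210 F [4.2 0.5 4.7]False

real	0m1.529s
user	0m2.031s
sys	0m0.110s
```

```bash
sed -i 's/sys.exit(s\["moment"\]\[2\]>0.27)/sys.exit(int(s["moment"][2]>0.29))/' g.py; g(){ python3 g.py; }
python3 -m pendant '[[0,0,0,0,0.005]]' >/dev/null && g && python3 -m pendant '[[0,0,0,0,0.005]]' >/dev/null && g && python3 -m pendant '[[0,0,0,0,0.005]]' >/dev/null && g && python3 -m pendant '[[0,0,0,0,0.005]]' >/dev/null && g && python3 -m pendant '[[0,0,0,0,0.005]]' >/dev/null && g && python3 -m pendant '[[0,0,0,0,0.005]]' >/dev/null && g && python3 -m pendant '[[0,0,0,0,0.005]]' >/dev/null && g && python3 -m pendant '[[0,0,0,0,0.005]]' >/dev/null && g && python3 -m pendant '[[0,0,0,0,0.005]]' >/dev/null && g && python3 -m pendant '[[0,0,0,0,0.005]]' >/dev/null && g && python3 -m pendant '[[0,0,0,0,0.005]]' >/dev/null && g && python3 -m pendant '[[0,0,0,0,0.005]]' >/dev/null && g && python3 -m pendant '[[0,0,0,0,0.005]]' >/dev/null && g && python3 -m pendant '[[0,0,0,0,0.005]]' >/dev/null && g && python3 -m pendant '[[0,0,0,0,0.005]]' >/dev/null && g && python3 -m pendant '[[0,0,0,0,0.005]]' >/dev/null && g && python3 -m pendant '[[0,0,0,0,0.005]]' >/dev/null && g && python3 -m pendant '[[0,0,0,0,0.005]]' >/dev/null && g
```

```text
10.50 ang 0.7625 Mz 0.163 F [4.1 1.6 4.6]
10.62 ang 0.7575 Mz 0.178 F [4.8 1.1 5.2]
10.75 ang 0.7524 Mz 0.206 F [4.7 1.2 4.5]
10.88 ang 0.7474 Mz 0.208 F [4.2 1.2 4.5]
11.00 ang 0.7424 Mz 0.154 F [3.5 1.6 5.6]
11.12 ang 0.7374 Mz 0.181 F [4.1 0.1 5.8]
11.25 ang 0.7324 Mz 0.186 F [4.3 1.1 5.1]
11.38 ang 0.7274 Mz 0.205 F [4.6 0.6 4.7]
11.50 ang 0.7224 Mz 0.218 F [4.7 0.5 4.4]
11.62 ang 0.7174 Mz 0.161 F [5.7 1.5 4.9]
11.75 ang 0.7124 Mz 0.213 F [4.9 0.3 4.3]
11.88 ang 0.7074 Mz 0.199 F [4.2 1.2 5.6]
12.00 ang 0.7024 Mz 0.225 F [4.9 1.6 4.9]
12.12 ang 0.6973 Mz 0.182 F [4.1 0.5 5. ]
12.25 ang 0.6923 Mz 0.201 F [4.3 0.7 5.2]
12.38 ang 0.6873 Mz 0.199 F [4.7 0.5 5. ]
12.50 ang 0.6823 Mz 0.235 F [5.3 1.  5.2]
12.62 ang 0.6773 Mz 0.154 F [4.6 1.3 4. ]
```

```bash
g(){ python3 g.py; }
python3 -m pendant '[[0,0,0,0,0.006]]' >/dev/null && g && python3 -m pendant '[[0,0,0,0,0.006]]' >/dev/null && g && python3 -m pendant '[[0,0,0,0,0.006]]' >/dev/null && g && python3 -m pendant '[[0,0,0,0,0.006]]' >/dev/null && g && python3 -m pendant '[[0,0,0,0,0.006]]' >/dev/null && g && python3 -m pendant '[[0,0,0,0,0.006]]' >/dev/null && g && python3 -m pendant '[[0,0,0,0,0.006]]' >/dev/null && g && python3 -m pendant '[[0,0,0,0,0.006]]' >/dev/null && g && python3 -m pendant '[[0,0,0,0,0.006]]' >/dev/null && g && python3 -m pendant '[[0,0,0,0,0.006]]' >/dev/null && g && python3 -m pendant '[[0,0,0,0,0.006]]' >/dev/null && g && python3 -m pendant '[[0,0,0,0,0.006]]' >/dev/null && g && python3 -m pendant '[[0,0,0,0,0.006]]' >/dev/null && g && python3 -m pendant '[[0,0,0,0,0.006]]' >/dev/null && g && python3 -m pendant '[[0,0,0,0,0.006]]' >/dev/null && g && python3 -m pendant '[[0,0,0,0,0.006]]' >/dev/null && g && python3 -m pendant '[[0,0,0,0,0.006]]' >/dev/null && g && python3 -m pendant '[[0,0,0,0,0.006]]' >/dev/null && g && python3 -m pendant '[[0,0,0,0,0.006]]' >/dev/null && g && python3 -m pendant '[[0,0,0,0,0.006]]' >/dev/null && g && python3 -m pendant '[[0,0,0,0,0.006]]' >/dev/null && g && python3 -m pendant '[[0,0,0,0,0.006]]' >/dev/null && g && python3 -m pendant '[[0,0,0,0,0.006]]' >/dev/null && g && python3 -m pendant '[[0,0,0,0,0.006]]' >/dev/null && g && python3 -m pendant '[[0,0,0,0,0.006]]' >/dev/null && g && python3 -m pendant '[[0,0,0,0,0.006]]' >/dev/null && g && python3 -m pendant '[[0,0,0,0,0.006]]' >/dev/null && g && python3 -m pendant '[[0,0,0,0,0.006]]' >/dev/null && g && python3 -m pendant '[[0,0,0,0,0.006]]' >/dev/null && g && python3 -m pendant '[[0,0,0,0,0.006]]' >/dev/null && g
```

```text
12.75 ang 0.6714 Mz 0.177 F [4.6 1.5 4.5]
12.88 ang 0.6653 Mz 0.208 F [4.6 0.9 5.3]
13.00 ang 0.6593 Mz 0.233 F [4.4 0.9 4.4]
13.12 ang 0.6533 Mz 0.196 F [4.7 1.  4.4]
13.25 ang 0.6473 Mz 0.204 F [5.3 0.1 4.9]
13.38 ang 0.6413 Mz 0.124 F [5.5 1.  5.3]
13.50 ang 0.6353 Mz 0.200 F [4.7 0.8 4. ]
13.62 ang 0.6294 Mz 0.166 F [4.7 0.6 4.9]
13.75 ang 0.6233 Mz 0.160 F [4.1 1.3 4.7]
13.88 ang 0.6173 Mz 0.243 F [3.9 1.  4.8]
14.00 ang 0.6113 Mz 0.173 F [4.8 1.5 5. ]
14.12 ang 0.6052 Mz 0.205 F [4.4 1.  4.9]
14.25 ang 0.5993 Mz 0.174 F [4.8 1.5 4.7]
14.38 ang 0.5932 Mz 0.203 F [4.3 0.6 4.7]
14.50 ang 0.5872 Mz 0.216 F [5.2 1.2 4.9]
14.62 ang 0.5812 Mz 0.181 F [5.4 0.2 5.2]
14.75 ang 0.5753 Mz 0.190 F [6. 1. 5.]
14.88 ang 0.5692 Mz 0.182 F [4.5 1.3 4.2]
15.00 ang 0.5632 Mz 0.228 F [6.  0.2 4.4]
15.12 ang 0.5572 Mz 0.220 F [4.3 0.7 3.7]
15.25 ang 0.5512 Mz 0.205 F [5.5 0.6 4.5]
15.38 ang 0.5453 Mz 0.210 F [5.7 1.  5.4]
15.50 ang 0.5393 Mz 0.135 F [ 5.2 -0.3  5.1]
15.62 ang 0.5332 Mz 0.223 F [5.  0.6 5.4]
15.75 ang 0.5273 Mz 0.301 F [5.4 0.8 4.6]
```

```bash
python3 -m pendant '[[0,0,0,0,0.003]]' >/dev/null ; python3 g.py && python3 -m pendant '[[0,0,0,0,0.003]]' >/dev/null ; python3 g.py
```

```text
15.88 ang 0.5244 Mz 0.283 F [5.8 1.1 5.1]
16.00 ang 0.5215 Mz 0.330 F [5.5 0.5 4.7]
```

```bash
python3 -m pendant '[[0,0,0,0,0.004]]' >/dev/null ; python3 g.py ; python3 -m pendant '[[0,0,0,0,0.004]]' >/dev/null ; python3 g.py; python3 -m pendant '[[0,0,0,0,0]]' >/dev/null ; python3 g.py
```

```text
16.12 ang 0.5175 Mz 0.373 F [5.7 0.1 4.7]
16.25 ang 0.5137 Mz 0.395 F [4.6 1.3 5. ]
16.38 ang 0.5138 Mz 0.419 F [4.6 0.8 4.7]
```

The torque climbs steadily and holds when the arm rests, so this is the stop. Nipping up in small steps.

```bash
python3 -m pendant '[[0,0,0,0,0.005]]' >/dev/null ; python3 g.py ; python3 -m pendant '[[0,0,0,0,0.004]]' >/dev/null ; python3 g.py; python3 -m pendant '[[0,0,0,0,0.003]]' >/dev/null ; python3 g.py;  python3 -m pendant '[[0,0,0,0,0]]' >/dev/null ; python3 g.py;  python3 -m pendant '[[0,0,0,0,0]]' >/dev/null ; python3 g.py
```

```text
16.50 ang 0.5088 Mz 0.450 F [5.2 1.4 5.7]
16.62 ang 0.5048 Mz 0.520 F [ 4.5 -0.1  4.8]
16.75 ang 0.5019 Mz 0.553 F [6.3 0.3 4. ]
16.88 ang 0.5020 Mz 0.592 F [4.4 1.7 5.6]
17.00 ang 0.5020 Mz 0.548 F [ 5.3 -0.8  4.4]
```

```bash
python3 -m pendant '[[0,0,0,0,0.003],[0,0,0,0,0]]' >/dev/null ; python3 g.py ; python3 -m pendant '[[0,0,0,0,0]]' >/dev/null ; python3 g.py; python3 -m pendant '[[0,0,0,0,0]]' >/dev/null ; python3 g.py;  python3 -m pendant '[[0,0,0,0,-0.02],[0,0,0,0,-0.02]]' >/dev/null ; python3 g.py;  python3 -m pendant '[[0,0,0,0,-0.02]]' >/dev/null ; python3 g.py;python3 -m pendant '[[0,0,0,0,0]]' >/dev/null ; python3 g.py
```

```text
17.25 ang 0.4991 Mz 0.581 F [5.7 0.3 4.7]
17.38 ang 0.4991 Mz 0.610 F [5.1 0.2 4.9]
17.50 ang 0.4992 Mz 0.516 F [6.  0.1 4.4]
17.75 ang 0.5388 Mz -0.029 F [4.3 2.  4.7]
17.88 ang 0.5589 Mz -0.130 F [4.8 1.8 5.6]
18.00 ang 0.5586 Mz -0.048 F [5.3 1.6 5. ]
```

```bash
python3 -m pendant '[[0,0.0005,0.0003,0,0.02],[0,0,0,0,0.02]]' >/dev/null ; python3 g.py ; python3 -m pendant '[[0,0,0,0,0.01]]' >/dev/null ; python3 g.py; python3 -m pendant '[[0,0,0,0,0.006],[0,0,0,0,0]]' >/dev/null ; python3 g.py; python3 -m pendant '[[0,0,0,0,0]]' >/dev/null ; python3 g.py; python3 -m pendant '[[0,0,0,0,0]]' >/dev/null ; python3 g.py
```

```text
18.25 ang 0.5181 Mz 0.385 F [3.3 0.7 6. ]
18.38 ang 0.5085 Mz 0.506 F [3.6 0.6 5.7]
18.62 ang 0.5030 Mz 0.555 F [ 3.3 -0.2  6.3]
18.75 ang 0.5031 Mz 0.523 F [3.5 0.8 6.4]
18.88 ang 0.5031 Mz 0.407 F [2.6 0.9 6.4]
```

```bash
python3 -m pendant '[[0,0,0,0,0.005],[0,0,0,0,0]]' >/dev/null ; python3 g.py ; python3 -m pendant '[[0,0,0,0,0]]' >/dev/null ; python3 g.py; python3 -m pendant '[[0,0,0,0,0]]' >/dev/null ; python3 g.py; python3 -m pendant '[[0,0,0,0,0]]' >/dev/null ; python3 g.py
```

```text
19.12 ang 0.4983 Mz 0.572 F [4.1 0.8 5.8]
19.25 ang 0.4983 Mz 0.587 F [ 4.4 -0.1  5.7]
19.38 ang 0.4983 Mz 0.567 F [4.4 0.1 5.9]
19.50 ang 0.4983 Mz 0.601 F [3.2 0.2 5.6]
```

```bash
python3 -m pendant '[[0,0,0,0,-0.02],[0,0,0,0,-0.02]]' >/dev/null ; python3 g.py; python3 -m pendant '[[0,0,0,-0.0015,-0.004],[0,0,0,0,0]]' ; python3 g.py; python3 -m pendant '[[0,0,0,-0.003,0],[0,0,0,-0.003,0]]' ; python3 g.py;  python3 -m pendant '[[0,0,0,-0.003,0],[0,0,0,-0.003,0]]' ; python3 g.py
```

```text
19.75 ang 0.5379 Mz -0.122 F [2.6 1.2 7.1]
clock: 20.0
ee_pos: [0.5756, 0.0518, 0.0918]
tcp_rot: [-3.027, -0.84, 0.001]
ft_force: [5.8, 0.6, -2.0]
opening: 0.171
grasp_force: 97.6
20.00 ang 0.5413 Mz 0.057 F [ 5.8  0.6 -2. ]
clock: 20.25
ee_pos: [0.5753, 0.0517, 0.0974]
tcp_rot: [-3.027, -0.84, 0.003]
ft_force: [5.2, 1.2, -4.4]
opening: 0.173
grasp_force: 97.5
20.25 ang 0.5413 Mz 0.061 F [ 5.2  1.2 -4.4]
clock: 20.5
ee_pos: [0.5747, 0.0516, 0.1038]
tcp_rot: [-3.027, -0.84, 0.005]
ft_force: [-0.3, 0.3, -2.1]
opening: 0.169
grasp_force: 98.3
20.50 ang 0.5414 Mz 0.020 F [-0.3  0.3 -2.1]
```

```bash
python3 -m pendant '[[0,0,0,-0.03,0],[0,0,0,-0.05,0],[0,0,0,-0.04,0],[0,0,0,-0.019,0],[0,0,0,0,0]]'
python3 - <<'E'
from al import *
M=T(); im,d,p,E=snap("wrist"); cv2.imwrite("pics/w4.png",im); al(im,d,p,E,M); print(M.round(4))
E
python3 -m pendant '[[0,0,0,0,0.177],[0,0,0,0,0.177],[0,0,0,0,0.177],[0,0,0,0,0.178],[0,0.0063,0.0476,0,0]]'
python3 -m pendant '[[0,0.0063,0.0476,0,0],[0,0.0063,0.0476,0,0],[0,0.0063,0.0476,0,0],[0,0,0,0,0],[0,0,0,0,0]]'
python3 st.py
python3 - <<'E'
from meas import *
M=T(); im,d,p,E=snap("wrist"); np.savez("pics/w5",im=im,d=d,E=E); cv2.imwrite("pics/w5.png",im)
E
```

```text
clock: 21.12
ee_pos: [0.5761, 0.0519, 0.2438]
tcp_rot: [3.027, 0.84, 0.001]
ft_force: [-0.3, -1.2, -2.3]
opening: 0.171
grasp_force: 98.4
bar tool x max 32.4 zmed 0.2202 0.2203
  y edges 14 20 -8.5 6.9
  y edges 20 26 -8.4 6.8
  y edges 26 31 -8.3 6.7
red x [-12.   15.8] y [-7.9  6.8] [  2.3  -0.6 -20.5]
stub (array([ 0.2, -0.7]), np.int32(160), array([254.8, 171.4]))
hole (array([22.3, -1.1]), np.int32(30), array([254.3, 151.8]))
brass y -33.378357 32.618904 x max 32.05701
[[ 8.569e-01  5.155e-01  7.000e-04  5.761e-01]
 [ 5.155e-01 -8.569e-01 -3.000e-04  5.190e-02]
 [ 4.000e-04  6.000e-04 -1.000e+00  2.438e-01]
 [ 0.000e+00  0.000e+00  0.000e+00  1.000e+00]]
clock: 21.8
ee_pos: [0.5733, 0.0076, 0.2411]
tcp_rot: [-3.129, 0.257, 0.006]
ft_force: [0.7, -1.4, -1.3]
opening: 0.176
grasp_force: 98.3
clock: 22.42
ee_pos: [0.5685, -0.1392, 0.2418]
tcp_rot: [-3.13, 0.262, 0.004]
ft_force: [1.0, 0.1, -1.4]
opening: 0.17
grasp_force: 98.3
xyz [ 0.5685 -0.1392  0.2418] ang -0.1669 F [ 1.   0.1 -1.4] M [0.006 0.032 0.037] j7 -1.634 eff [ 2.110e+00 -5.702e+01 -7.800e-01 -3.963e+01  2.600e-01  2.000e-02
  5.000e-02] keys []
```

View pics/w5.png

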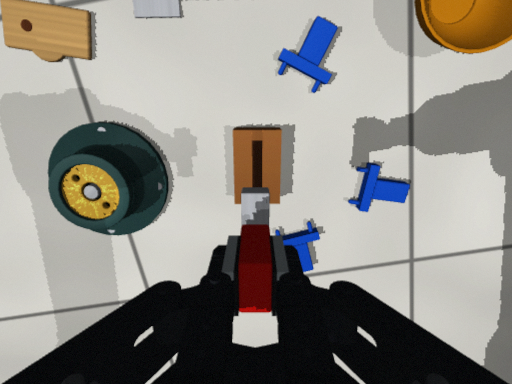

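The view shows the held bar at (255,205), aligned with the rest's empty slot at (257,165), and the ring at (91,191) now turned. Measuring the rest against the tool before lowering.

```bash
python3 - <<'E'
from al import *
f=np.load("pics/w5.npz"); p=viewer.camera_params("wrist"); E=f["E"]; im,d=f["im"],f["d"]
M=E@np.linalg.inv(np.array(p["tool_from_camera"])); Mi=np.linalg.inv(M)
rest(im,d,p,E,(257,165)); ring(im,d,p,E,(91,191))
g=lambda u,v,z:(Mi@np.r_[ray(p,E,u,v,z),1])[:2]*1000
V=im.max(2); 
for r in (150,160,170,180):
    c=np.where(V[r,245:272]<70)[0]+245; print(r,c.min(),c.max(),g(c.mean(),r,.03).round(1))
c=np.where(V[120:190,257]<70)[0]+120; print("slot top",c.min(),g(257,c.min(),.03))
P=pts(d,p,E)
t=(abs(P[...,2]-.030)<.005)&(im[...,2]>im[...,0]+40); t[:, :225]=0;t[:,290:]=0;t[210:]=0
w=np.array([g(u,v,.03) for v,u in np.argwhere(t)]); print("rest in tool x max",np.percentile(w[:,0],99.5),"y",np.percentile(w[:,1],[1,99]))
tb=M[2,3]-.0235; b=(abs(P[...,2]-tb)<.008)&(np.ptp(im,axis=2)<25)&(V>60); b[:,:230]=0;b[:,280:]=0
w=np.array([g(u,v,tb) for v,u in np.argwhere(b)]);print("bar",np.percentile(w[:,0],98),w[(w[:,0]>16)&(w[:,0]<29)][:,1].min(),w[(w[:,0]>16)&(w[:,0]<29)][:,1].max())
E
```

```text
redtop none
resttop 2541 ctr [ 567.4 -140. ] size [55.6 90. ] ang -0.166 mean [ 575.3 -141.7] zmed 0.0299
bar none
ring outline ellipse [[575.3  52. ]
 [ 61.9  65.6]] enclosing [575.3  53.1]
 dark 30 [ 75.7 177.5] [594.6  63.3  50. ]
 dark 86 [ 92.7 189.8] [577.4  49.2  50. ]
 dark 27 [106.  204.6] [557.5  40.   50. ]
 stub [191.72903226  90.38064516] [575.8  52.   51. ]
150 253 261 [20.6  1.5]
160 253 261 [8.7 1.5]
170 253 261 [-3.4  1.5]
180 253 261 [-15.8   1.6]
slot top 127 [46.88832882  1.39082811]
rest in tool x max 44.653422773099884 y [-26.49318525  28.47837454]
bar 29.941173475501266 -9.122466242028892 6.161301400796529
```

```bash
python3 -m pendant '[[0,-0.002,0.0027,0.03,0],[0,0,0,0.05,0],[0,0,0,0.05,0],[0,0,0,0.025,0],[0,0,0,0,0]]'; python3 -m pendant '[[0,0,0,0.005,0],[0,0,0,0.005,0]]'; python3 -m pendant '[[0,0,0,0.005,0],[0,0,0,0,0]]'; python3 -m pendant '[[0,0,0,0.003,0],[0,0,0,0,0]]';python3 -m pendant '[[0,0,0,0.002,0],[0,0,0,0,0]]'
```

```text
clock: 23.1
ee_pos: [0.5653, -0.1404, 0.0864]
tcp_rot: [-3.13, 0.259, 0.007]
ft_force: [-0.2, -0.3, -1.7]
opening: 0.172
grasp_force: 98.3
clock: 23.35
ee_pos: [0.5676, -0.1421, 0.0797]
tcp_rot: [3.13, -0.262, 0.004]
ft_force: [-0.6, -0.5, -1.9]
opening: 0.171
grasp_force: 98.3
clock: 23.6
ee_pos: [0.5665, -0.1423, 0.0734]
tcp_rot: [3.131, -0.262, -0.0]
ft_force: [-0.1, 0.5, -1.4]
opening: 0.174
grasp_force: 98.3
clock: 23.85
ee_pos: [0.5666, -0.1423, 0.0705]
tcp_rot: [-3.131, 0.262, 0.0]
ft_force: [-0.4, 0.7, -1.4]
opening: 0.176
grasp_force: 98.3
clock: 24.1
ee_pos: [0.5666, -0.1423, 0.0684]
tcp_rot: [3.131, -0.262, -0.0]
ft_force: [-0.1, 0.2, -1.2]
opening: 0.174
grasp_force: 98.3
```

```bash
python3 -m pendant '[[0,0,0,0.002,0],[0,0,0,0,0]]'; python3 -m pendant '[[0,0,0,0.001,0],[0,0,0,0,0]]'
```

```text
clock: 24.35
ee_pos: [0.5666, -0.1423, 0.0665]
tcp_rot: [3.131, -0.262, -0.0]
ft_force: [-0.6, -0.4, -1.4]
opening: 0.17
grasp_force: 98.3
clock: 24.6
ee_pos: [0.5667, -0.1423, 0.0656]
tcp_rot: [3.131, -0.262, 0.0]
ft_force: [0.1, -0.8, -1.8]
opening: 0.172
grasp_force: 98.4
```

```bash
python3 -m pendant '[[0,0,0,0.0006,0],[0,0,0,0,0]]'; python3 -m pendant '[[0,0,0,0.0004,0],[0,0,0,0,0]]'
```

```text
clock: 24.85
ee_pos: [0.5668, -0.1423, 0.0655]
tcp_rot: [3.13, -0.262, 0.0]
ft_force: [-2.8, 1.4, 5.1]
opening: 0.169
grasp_force: 99.2
clock: 25.1
ee_pos: [0.5669, -0.1423, 0.0655]
tcp_rot: [3.13, -0.262, 0.001]
ft_force: [-4.5, 0.9, 10.0]
opening: 0.169
grasp_force: 99.9
```

```bash
python3 -m pendant '[[0,0,0,-0.0008,0],[0,0,0,0,0]]'; python3 -m pendant '[[0.3,0,0,0,0],[0.4,0,0,0,0],[0.6,0,0,0,0],[0.6,0,0,0,0]]' 20; python3 -m pendant '[[0.6,0,0,-0.02,0],[0.6,0,0,-0.04,0],[0.6,0,0,-0.06,0],[0.6,0,0,-0.06,0],[0.6,0,0,0,0]]'
python3 - <<'E'
from meas import *
M=T(); im,d,p,E=snap("wrist"); cv2.imwrite("pics/w6.png",im); print(M.round(3)); rest(im,d,p,E,(257,165)); ring(im,d,p,E,(91,191))
E
```

```text
clock: 25.35
ee_pos: [0.5668, -0.1423, 0.0655]
tcp_rot: [3.131, -0.262, 0.0]
ft_force: [0.1, 0.1, 2.1]
opening: 0.169
grasp_force: 98.8
clock: 25.85
ee_pos: [0.5667, -0.1423, 0.0654]
tcp_rot: [3.131, -0.262, 0.0]
ft_force: [-0.5, 0.7, 1.0]
opening: 0.599
grasp_force: 0.0
clock: 26.48
ee_pos: [0.5691, -0.1425, 0.2525]
tcp_rot: [3.129, -0.262, 0.016]
ft_force: [0.2, 0.5, -0.8]
opening: 0.599
grasp_force: 0.0
[[ 0.986 -0.166  0.01   0.569]
 [-0.166 -0.986 -0.002 -0.142]
 [ 0.011  0.001 -1.     0.253]
 [ 0.     0.     0.     1.   ]]
redtop 370 ctr [ 566.6 -141.2] size [14.8 26. ] ang -0.167 mean [ 566.8 -141.2] zmed 0.0858
resttop 2440 ctr [ 567.3 -140. ] size [55.5 89.2] ang -0.163 mean [ 570.  -140.1] zmed 0.0299
bar 264 ctr [ 566.4 -140.8] size [15.3 61.1] ang -0.16 mean [ 580.  -142.9] zmed 0.0419
ring outline ellipse [[575.2  51.9]
 [ 62.   65.6]] enclosing [575.2  53. ]
 dark 28 [ 78.6 178.4] [594.6  63.2  50. ]
 dark 94 [ 94.2 191.3] [576.3  50.4  50. ]
 dark 25 [107.6 204.8] [557.4  40.1  50. ]
 stub [192.16216216  92.56081081] [575.8  52.   51. ]
```

View pics/w6.png

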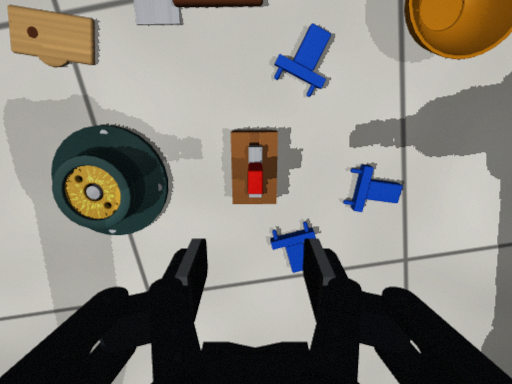

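The red spanner stands upright in its rest at (255,170), with its top 86 mm and its bar 42 mm over the bench. The ring at (93,192) has stayed at its turned angle, and the gripper is clear. Handing in.

```bash
python3 -m pendant '[[0.6,0,0,0,0],[0.6,0,0,0,0]]'; python3 -c "
from h import *
print(workorder.job_done())"
```

```text
clock: 26.78
ee_pos: [0.5661, -0.1421, 0.2443]
tcp_rot: [-3.13, 0.262, 0.003]
ft_force: [-0.3, -0.7, -0.1]
opening: 0.602
grasp_force: 0.0
the job is handed in; nothing more can be done
None
```

The job is handed in at 26.8 s: the ring was turned clockwise to its stop and nipped up to about 0.55 N m (0.61 at most on the wrist sensor), and the spanner is upright in its rest with the gripper clear.

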